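# Hold a gear-case inspection cover over its gasket, holes in line with the threads

### The arm

A 6-joint arm with a two-finger parallel gripper is mounted at the origin on a cart in front of the work surface, level with it; the furniture and walls round the work are solid. World frame = base frame: x ahead of the robot, y to its left, z up, the work surface at z = 0. Lengths are in mm, angles in rad, forces in N, time in s.
With the tool pointing down it reaches from about 350 to 875 mm from the base axis. Payload 4.2 kg.
Tool frame: the origin (TCP) lies on the mounting face of the last link; the fingertips stand 173 mm ahead of it and the grasp point (between the pads) lies 155 mm ahead of it; z points along the fingers, y is the line along which they close (so a half turn about z gives the same grasp; the last joint's range is limited). The gripper opens to 85 mm and grips with 20 to 120 N. Pads are 22 mm wide; open, the fingers measure 114 mm over their backs; the gripper's body (76 mm by 85 mm) begins 54 mm behind the grasp point. The pads swing forward as they close: fully open they stand 13 mm farther back than shut.
Start: joints at [1.465, 0.385, 0.008, 0, -1.194, -0.259], TCP at [222.944, 583.863, 404.712] pointing down, gripper open.
Joint ranges: [-3.14, 3.14], [-1.21, 2.06], [-1.07, 1.41], [-3.16, 2.05], [-2.99, -0.16], [-3.1, 3.1]. Speed limits (rad/s): [2.79, 2.79, 3.14, 3.14, 3.14, 3.14].

### API

Orientations are given as a unit quaternion [x, y, z, w].
In Python, from bench import arm gives the robot as it stands.
- The arm moves only by the tool carry_out, never from a script. Its argument "rows" is a list of rows, each a list of 7 numbers: the shift along the tool's x, y, z as a fraction of full scale, then the turn, a rotation vector about the tool's x, y, z as a fraction of full scale, then the opening, from -1 (shut) to 1 (fully open). A call has 1 to 12 rows; each row is the pose to reach, as a shift and turn from the pose commanded when the call began, along the tool's axes at that moment, turning the shorter way round; what a row does not reach only later rows make up. Full scale, the value 1, is 20 cm for a shift and pi rad for a turn. A row lasts 1/8 s, in which the tool goes at most 62.5 mm and 10.7 degrees, less where a joint would pass 70% of its speed; a pose out of reach is approached as far as the arm can. A call with a number of a shift or a turn outside -1 to 1 is refused whole. A call with a gripper value outside its range is refused whole. The fingers move at their own pace and stop on an object; the grip force is fixed at half the most. Time passes only in rows, so rows that repeat a pose let the fingers close. It gives the time, the measured TCP pose, the force, the opening and the grip force at its end, in the units of the state.
- arm.read_state(): the state, without advancing time (a new reading comes with each control period).
- arm.get_image(name): name is "side" or "top" or "wrist"; returns (picture, depth): 480x640x3 uint8, red, green, blue; 480x640 float32, mm along the optical axis (not along the pixel's ray), 0 where there is no reading.
- arm.calibration(name): a dict with "mtx" (3x3 intrinsics, pixels), "cam_to_world" (4x4, takes a point from camera to world coordinates). Camera axes: x right, y up, looking along -z (the intrinsics and any distortion apply to the point x, -y, -z); pixel columns grow to the right and rows downward; lengths in mm; the calibration is good to about 2 mm. A picture is of the moment at which its call begins: read the wrist's pose just before it. calibration takes no time and is no camera call; for the wrist camera it gives the pose at the moment of the call.
- arm.job_done(): hands the job in; it is judged then, once.
The state is a dict: "clock": time; "joints": joint angles; "joint_vel": joint speeds; "joint_efforts": joint torques, N m; "position": TCP position; "ee_rot": TCP orientation; "contact_force": force on the tool from outside, world axes, zero at the start; "wrist_torque": the same for the moment, N m; "gripper_width": finger opening in mm; "grasp_force": force on a finger pad.
Only numpy, scipy, OpenCV 4.12 (cv2) and the standard library are available. Lean on these libraries where they do the work, as an engineer would, in place of code of your own. Each camera call takes 0.05 s, during which the arm holds its last target. There are 200 camera calls.

### The job

Take the inspection cover by its black handle out of the steel parts tray and bring it over the open gear case. Lower it until its lip is inside the opening and hold it there, level and hanging free, about 10 mm above the loose brown gasket with its four holes over the four threaded holes, so that I can start the screws by hand before it is drawn down; finish while still holding it there, without letting go. Do not shift the gasket, and leave the bolts and nuts in the tray and the other things on the bench where they lie.

Things in the scene. Friction and masses are not known exactly. Their poses are not given: they have to be found in the camera images.
- cover: Blue-grey inspection cover, about 0.45 kg, right way up in the tray. Plate 140 (x) x 104 (y) x 8 mm; under it a bare aluminium locating lip 88 x 52 mm outside, 18 mm deep, centred; on top a black bow handle. Origin: centre of the lip's lower edge, 18 mm below the plate's underside; in the tray it is 3 mm above the bench. z up. A half turn makes no difference. 11 mm holes at x +-57, y +-40 mm.
- handle (a point): Centre of the handle's bar, 67 mm above the cover's origin. The bar runs along the cover's x, 96 mm long, 12 mm wide (y), 12 mm high; its posts at x = +-42 mm leave 72 mm free between them; 35 mm are free between the bar and the plate below it.
- gear_case: Open gear case, blue-grey casting fixed to the bench, foot 150 x 104 mm, shaft stub at its -x end out to x = -98 mm. Bare machined rim 140 (x) x 104 (y) mm, 100 mm above the bench. Opening 96 (x) x 60 (y) mm: the cover's lip goes in with 4 mm to spare on every side; free for 27 mm down. Origin: centre of the foot, on the bench; z up.
- seat (a point): Centre of the opening at the height of the bare rim, 100 mm above the case's origin; axes as the case.
- gasket: Loose brown fibre gasket, 140 x 104 x 2 mm, 40 g, lying on the rim of the case with the same opening and 11 mm holes. Origin: centre of its underside. Nothing but friction keeps it in place; its top is 2 mm above the bare rim.
- tray: Shallow open sheet-steel parts tray fixed to the bench, 260 (its x) x 200 (its y) x 28 mm high, walls and floor 3 mm thick. Origin: centre of its underside.
- hole0 (a point): Centre of a clear hole of the cover, at the plate's underside; x = 57, y = 40 mm from the cover's centre.
- hole1 (a point): Centre of a clear hole of the cover, at the plate's underside; x = 57, y = -40 mm from the cover's centre.
- hole2 (a point): Centre of a clear hole of the cover, at the plate's underside; x = -57, y = -40 mm from the cover's centre.
- hole3 (a point): Centre of a clear hole of the cover, at the plate's underside; x = -57, y = 40 mm from the cover's centre.
- thread0 (a point): Mouth of a threaded hole (8 mm) in the case's rim; x = 57, y = 40 mm from the case's centre. Hole 0 belongs over thread 0, or with the cover a half turn round over thread 2.
- thread1 (a point): Mouth of a threaded hole (8 mm) in the case's rim; x = 57, y = -40 mm from the case's centre. Hole 1 belongs over thread 1, or with the cover a half turn round over thread 3.
- thread2 (a point): Mouth of a threaded hole (8 mm) in the case's rim; x = -57, y = -40 mm from the case's centre. Hole 2 belongs over thread 2, or with the cover a half turn round over thread 0.
- thread3 (a point): Mouth of a threaded hole (8 mm) in the case's rim; x = -57, y = 40 mm from the case's centre. Hole 3 belongs over thread 3, or with the cover a half turn round over thread 1.
- bolt_a: loose bolt in the tray, 46 long (mm); bystander, to be left where it is.
- bolt_b: loose bolt in the tray, 41 long (mm); bystander, to be left where it is.
- bolt_c: loose bolt in the tray, 51 long (mm); bystander, to be left where it is.
- nut_a: loose nut in the tray, 21 across (mm); bystander, to be left where it is.
- nut_b: loose nut in the tray, 21 across (mm); bystander, to be left where it is.
- tape_measure: yellow tape measure, 84x34x65, at the back left (mm); bystander, to be left where it is.
- spanner_17: combination spanner, 220 long, flat on the bench near the front edge (mm); bystander, to be left where it is.
- rivet_jar: small jar with a dark cap, 44 across, 105 high, at the back left (mm); bystander, to be left where it is.

How it is judged:
By the outcome, as a careful person would: the job done as asked, in the order asked, and still so for the second after the job is handed in, while the arm keeps its last pose, push and grip.
It also fails if it takes over 42 s, if anything falls off the work surface, if the arm or the gripper's body presses on something with over 40 N, if the wrist force passes 120 N, or if a joint passes its speed limit or range.

## Working session

There is one attempt and no reset: what is moved stays moved. The work goes in short steps, Python scripts to look and compute and a tool call to move; the robot and the scene stay as the last step left them, time stands still between calls to the robot, and variables do not carry over. Pictures are saved under pics/ and viewed, at most 10 in all, crops included, and the job is handed in when it is done.

Besides the shell and the picture viewer there is one more tool, called after "Emit:" by a JSON object that holds its "fn" and its "kwargs". carry_out: Moves the arm, as the interface text tells. Its arguments: {"type":"object","properties":{"rows":{"type":"array"}},"required":["rows"]}

```bash
mkdir -p pics; cat > h.py <<'E'
import numpy as np, cv2
from bench import arm
def world(name,d,cal=None):
    c=cal or arm.calibration(name); K=np.array(c["mtx"]);T=np.array(c["cam_to_world"])
    v,u=np.mgrid[0:480,0:640]
    p=np.stack([(u-K[0,2])/K[0,0]*d,-(v-K[1,2])/K[1,1]*d,-d],-1)
    return p@T[:3,:3].T+T[:3,3]
E
python3 - <<'E'
from h import *
print(arm.read_state())
for n in ["top","side"]:
    c=arm.calibration(n); im,d=arm.get_image(n); print(c); cv2.imwrite(f"pics/{n}0.png",im[...,::-1]); np.savez(f"{n}0.npz",im=im,d=d,w=world(n,d,c))
E
```

```text
{'clock': 0.0, 'joints': array([ 1.46460564e+00,  3.85567859e-01,  6.59125882e-03, -5.10741306e-04,
       -1.19399107e+00, -2.58602123e-01]), 'joint_vel': array([-8.31815626e-05, -5.77397024e-04, -1.51005807e-03, -1.82352406e-03,
        1.56299837e-03,  5.81306752e-04]), 'joint_efforts': array([-2.22110175e-04, -3.92297137e+01,  1.88398325e+01,  4.18625593e+00,
       -4.66775353e-03,  1.25458364e-06]), 'position': array([222.86208047, 583.68763978, 403.59906316]), 'ee_rot': array([ 9.83394139e-01, -1.81479289e-01, -1.54009758e-04,  1.10059076e-03]), 'contact_force': array([-0.289139  , -0.32906002, -0.04630364]), 'wrist_torque': array([ 0.03560919, -0.03923522, -0.02401602]), 'grasp_force': 0.0, 'gripper_width': 85.26093880973721}
{'mtx': array([[611.14023016,   0.        , 318.05450029],
       [  0.        , 611.14023016, 236.96135374],
       [  0.        ,   0.        ,   1.        ]]), 'cam_to_world': array([[-5.44714120e-03,  9.93190905e-01, -1.16370763e-01,
         3.52845677e+02],
       [-9.99939724e-01, -6.51926920e-03, -8.83440121e-03,
         8.09564881e+01],
       [-9.53289927e-03,  1.16315626e-01,  9.93166551e-01,
         1.32905884e+03],
       [ 0.00000000e+00,  0.00000000e+00,  0.00000000e+00,
         1.00000000e+00]])}
{'mtx': array([[459.54031931,   0.        , 311.6585516 ],
       [  0.        , 459.54031931, 238.23284112],
       [  0.        ,   0.        ,   1.        ]]), 'cam_to_world': array([[ 9.45149554e-01,  2.12301763e-01, -2.48234329e-01,
         2.64938742e+02],
       [-3.26569667e-01,  5.98648234e-01, -7.31418174e-01,
        -6.21736183e+02],
       [-6.67632510e-03,  7.72365363e-01,  6.35143427e-01,
         7.26064807e+02],
       [ 0.00000000e+00,  0.00000000e+00,  0.00000000e+00,
         1.00000000e+00]])}
```

View pics/top0.png

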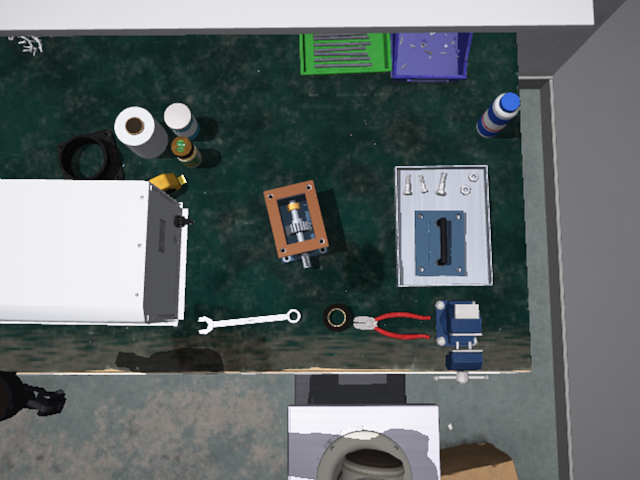

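View pics/side0.png

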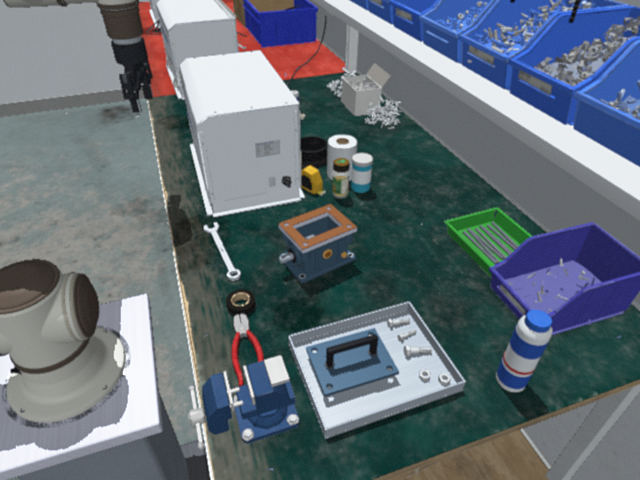

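The top view shows the cover in the tray with its handle at about (445,241). The gear case and gasket are at (296,221), turned by about 12°, with its stub at (306,262). A white cabinet stands at (0–190, 180–325), between the arm's start and the work. Next I'll measure them.

```bash
python3 - <<'E'
from h import *
z=np.load("top0.npz"); w,im=z["w"],z["im"].astype(int)
def box(n,m):
    m=m&(z["d"]>0); p=w[m]; r=cv2.minAreaRect(p[:,:2].astype(np.float32)); print(n,len(p),"mean",p.mean(0).round(1),"rect",np.round(r[0],1),np.round(r[1],1),round(r[2],2),"z",np.percentile(p[:,2],[5,50,95]).round(1))
V,U=np.mgrid[0:480,0:640]
roi=lambda a,b,c,d:(U>=a)&(U<c)&(V>=b)&(V<d)
box("cabinet",roi(0,170,200,335)&(w[...,2]>80))
box("tray",roi(385,155,505,295)&(w[...,2]>15)&(w[...,2]<40)&(im.min(-1)>110))
R,G,B=im[...,0],im[...,1],im[...,2]
box("plate",roi(405,200,480,285)&(B>R+25)&(w[...,2]>10))
box("handle",roi(425,200,470,280)&(w[...,2]>50))
g=roi(255,170,340,270)&(R>B+40)&(w[...,2]>85); n,l,s,c=cv2.connectedComponentsWithStats(g.astype(np.uint8)); k=1+s[1:,4].argmax(); box("gasket",l==k)
for x in range(60,200,20): print(x,w[250,x].round(0), end=' ')
s=np.load("side0.npz"); m=(s["w"][...,2]>60)&(s["d"]>0); p=s["w"][m]
print()
# height map obstacles
for x0 in range(0,900,100): print(x0,[int(p[(abs(p[:,0]-x0-50)<50)&(abs(p[:,1]-y-50)<50),2].max(initial=0)) for y in range(-500,800,100)])
E
```

```text
cabinet 24418 mean [456.7 497.6 262.6] rect [455.8 502.5] [302.3 252.5] 88.83 z [151.  277.5 281.2]
tray 990 mean [ 547.7 -171.7   25.4] rect [ 531.2 -176. ] [260.4 200.5] 0.47 z [16.1 26.5 32.2]
plate 2704 mean [ 492.4 -165.4   29.7] rect [ 493.5 -167.3] [105.1 139.3] 89.82 z [25.  29.6 34.1]
handle 304 mean [ 491.5 -166.1   74.8] rect [ 492.7 -167.2] [13.5 95.1] 89.38 z [63.2 75.8 80.3]
gasket 2017 mean [535.  136.7 102.4] rect [536.1 137. ] [140.7 103.5] 13.25 z [ 98.4 102.3 106.4]
60 [456. 538. 279.] 80 [456. 503. 279.] 100 [456. 468. 279.] 120 [455. 433. 278.] 140 [455. 398. 282.] 160 [465. 391. 178.] 180 [481. 392.  11.] 
0 [0, 0, 0, 0, 242, 242, 0, 0, 0, 0, 510, 0, 0]
100 [0, 0, 0, 0, 0, 0, 0, 0, 0, 0, 503, 0, 0]
200 [0, 0, 107, 106, 0, 0, 0, 0, 0, 0, 498, 342, 0]
300 [0, 0, 115, 115, 0, 0, 0, 0, 280, 280, 280, 279, 279]
400 [0, 0, 0, 78, 0, 104, 104, 0, 279, 280, 280, 281, 280]
500 [0, 0, 0, 77, 0, 104, 104, 100, 281, 280, 279, 280, 280]
600 [0, 0, 0, 0, 0, 102, 103, 0, 107, 112, 0, 0, 0]
700 [0, 399, 399, 400, 400, 400, 399, 399, 399, 399, 399, 400, 400]
800 [0, 400, 462, 505, 475, 505, 505, 470, 491, 463, 457, 437, 417]
```

Emit:
{"fn": "carry_out", "kwargs": {"rows": [[0,0,-0.3,0,0,0,1],[0,0,-0.65,0,0,0,1],[0,0,-0.65,0,0,0,1],[0.2,0.25,-0.65,0,0,0,1],[0.4,0.5,-0.65,0,0,0,1],[0.6,0.75,-0.65,0,0,0,1],[0.8,1,-0.65,0,0,0,1],[0.8,1,-0.65,0,0,0,1],[0.8,1,-0.65,0,0,0,1]]}}

```text
clock: 1.23
position: [301.1, 339.6, 534.3]
ee_rot: [0.983, -0.182, -0.0, 0.0]
contact_force: [0.6, 0.8, -0.6]
gripper_width: 85.4
grasp_force: 0.0
```

Emit:
{"fn": "carry_out", "kwargs": {"rows": [[0.2,0.25,0,0,0,-0.03,1],[0.4,0.5,0,0,0,-0.06,1],[0.6,0.75,0,0,0,-0.09,1],[0.8,1,0,0,0,-0.114,1],[0.8,1,0,0,0,-0.114,1],[0.8,1,0,0,0,-0.114,1]]}}

```text
clock: 1.98
position: [379.8, 96.8, 534.1]
ee_rot: [1.0, -0.004, -0.001, 0.0]
contact_force: [0.5, 0.5, -0.7]
gripper_width: 85.6
grasp_force: 0.0
```

```bash
cat >> h.py <<'E'
def snap(n,tag):
    c=arm.calibration(n); im,d=arm.get_image(n); w=world(n,d,c)
    cv2.imwrite(f"pics/{tag}.png",im[...,::-1]); np.savez(f"{tag}.npz",im=im,d=d,w=w,K=c["mtx"],T=c["cam_to_world"]); return im.astype(int),d,w
E
python3 - <<'E'
from h import *
im,d,w=snap("wrist","wrist1"); print(arm.calibration("wrist")["cam_to_world"].round(3), w[240,320],w[100,320],w[240,100])
E
```

```text
[[-5.00000e-03  9.62000e-01  2.73000e-01  4.48630e+02]
 [-1.00000e+00 -5.00000e-03 -1.00000e-03  9.63950e+01]
 [ 1.00000e-03 -2.73000e-01  9.62000e-01  5.03204e+02]
 [ 0.00000e+00  0.00000e+00  0.00000e+00  1.00000e+00]] [300.49554824  96.0620786    0.56868562] [474.38031338  94.99984432  91.86919689] [302.33014484 395.18329105  -0.60143065]
```

View pics/wrist1.png

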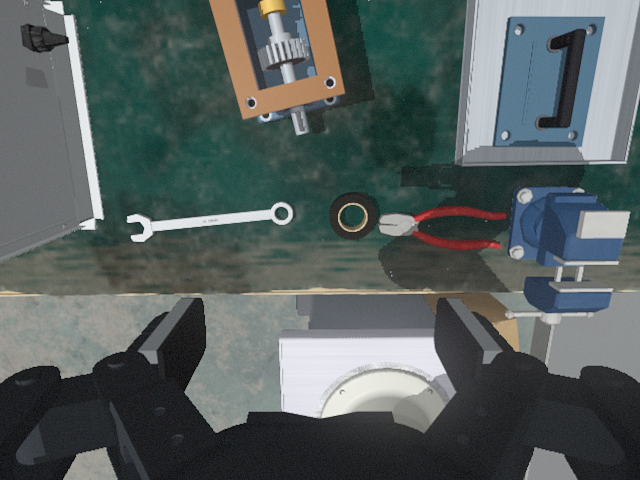

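The wrist view shows the case only partly, at (280,60), and the cover at (550,80), so I'll move ahead to get both in full view.

Emit:
{"fn": "carry_out", "kwargs": {"rows": [[0.3,0.3,0,0,0,0,1],[0.55,0.56,0,0,0,0,1],[0.55,0.56,0,0,0,0,1],[0.55,0.56,0,0,0,0,1],[0.55,0.56,0,0,0,0,1]]}}

```text
clock: 2.65
position: [488.6, -15.1, 534.3]
ee_rot: [1.0, -0.002, -0.0, 0.0]
contact_force: [-1.3, 0.2, 0.5]
gripper_width: 85.4
grasp_force: 0.0
```

```bash
python3 - <<'E'
from h import *
s=arm.read_state(); print(s["position"],s["ee_rot"])
im,d,w=snap("wrist","wrist2")
def box(n,m):
    m=m&(d>0); p=w[m]; r=cv2.minAreaRect(p[:,:2].astype(np.float32)); print(n,len(p),"mean",p.mean(0).round(1),"rect",np.round(r[0],1),np.round(r[1],1),round(r[2],2),"z",np.percentile(p[:,2],[5,50,95]).round(1))
R,G,B=im[...,0],im[...,1],im[...,2]
def big(g):
    n,l,s,c=cv2.connectedComponentsWithStats(g.astype(np.uint8)); return l==1+s[1:,4].argmax()
inb=lambda a,b,c,e:(w[...,0]>a)&(w[...,0]<b)&(w[...,1]>c)&(w[...,1]<e)
box("plate",big(inb(400,600,-240,-100)&(B>R+25)&(w[...,2]>20)&(w[...,2]<40)))
box("handle",big(inb(430,560,-190,-140)&(w[...,2]>58)))
g=inb(440,630,60,220)&(R>B+40)&(w[...,2]>95); box("gasket",big(g))
E
```

```text
[488.61351295 -15.08208882 534.26304493] [ 9.99997478e-01 -2.19014003e-03 -4.96954728e-04  1.18314569e-05]
plate 7978 mean [ 497.9 -164.1   29.1] rect [ 493.9 -166.4] [105.1 138.6] 89.64 z [27.6 29.1 30.7]
handle 1113 mean [ 495.2 -164.6   74.3] rect [ 493.4 -166.2] [13.  94.9] 89.46 z [67.1 75.4 77. ]
gasket 8548 mean [540.7 137.8 101.9] rect [536.4 137.6] [140.4 104.9] 13.13 z [100.5 101.9 103.2]
```

View pics/wrist2.png

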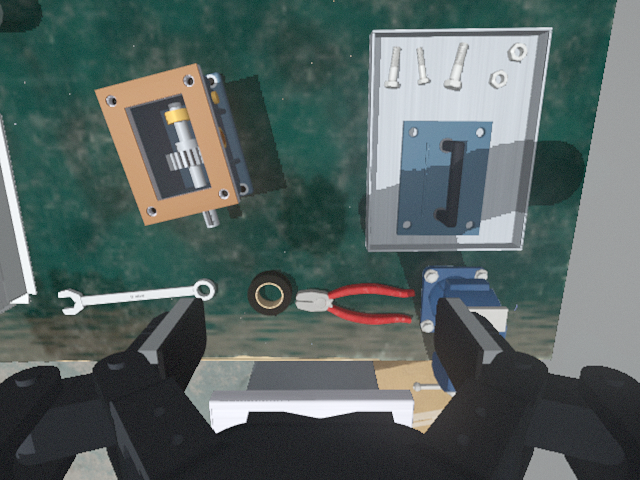

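The wrist view shows the case and gasket at about (168,145) and the cover and handle at (447,180), and it agrees with the top camera to within 1 mm. I'm going over the handle now.

Emit:
{"fn": "carry_out", "kwargs": {"rows": [[0.01,0.25,0,0,0,0,1],[0.02,0.5,0,0,0,0,1],[0.029,0.757,0.1,0,0,0,1],[0.029,0.757,0.4,0,0,0,1],[0.029,0.757,0.7,0,0,0,1],[0.029,0.757,0.9,0,0,0,1],[0.029,0.757,0.9,0,0,0,1],[0.029,0.757,0.9,0,0,0,1]]}}

```text
clock: 3.7
position: [494.1, -167.4, 357.0]
ee_rot: [1.0, -0.002, 0.002, 0.0]
contact_force: [-0.2, 0.5, 0.6]
gripper_width: 85.2
grasp_force: 0.0
```

```bash
python3 - <<'E'
from h import *
s=arm.read_state(); print(s["position"],s["ee_rot"])
z=np.load("wrist2.npz"); im=z["im"]
t=[]
for u,v in [(111,101),(189,80),(224,194),(152,211)]:
    t.append(cv2.resize(im[v-12:v+13,u-12:u+13],(350,350),interpolation=cv2.INTER_NEAREST)); 
m=np.vstack([np.hstack(t[:2]),np.hstack(t[2:])]); m=cv2.resize(m,(590,590)); cv2.imwrite("pics/holes.png",m[...,::-1])
E
```

```text
[ 494.11919372 -167.41054788  357.0265661 ] [ 9.99995339e-01 -2.26274296e-03  1.99302776e-03  4.79907598e-04]
```

View pics/holes.png

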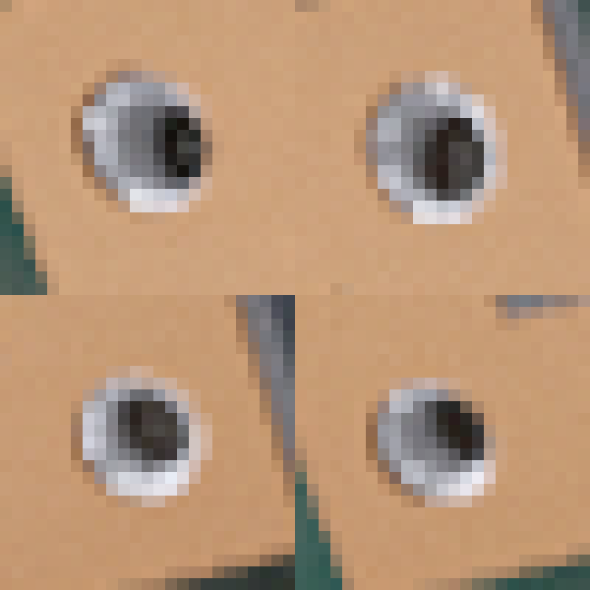

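The crop shows the threads roughly concentric with the gasket's holes, so the gasket's pose stands in for the case's. Going down and gripping.

Emit:
{"fn": "carry_out", "kwargs": {"rows": [[0,-0.004,0.25,0,0,0,1],[0,-0.004,0.45,0,0,0,1],[0,-0.004,0.58,0,0,0,1],[0,-0.004,0.655,0,0,0,1],[0,-0.004,0.655,0,0,0,1],[0,-0.004,0.655,0,0,0,1]]}}

```text
clock: 4.45
position: [494.1, -167.3, 225.3]
ee_rot: [1.0, -0.003, 0.002, 0.0]
contact_force: [0.7, -0.1, -0.1]
gripper_width: 85.4
grasp_force: 0.0
```

Emit:
{"fn": "carry_out", "kwargs": {"rows": [[0,0,0,0,0,0,0.2],[0,0,0,0,0,0,-0.4],[0,0,0,0,0,0,-1],[0,0,0,0,0,0,-1],[0,0,0,0,0,0,-1],[0,0,0,0,0,0,-1],[0,0,0,0,0,0,-1],[0,0,0,0,0,0,-1]]}}

```text
clock: 5.45
position: [493.3, -167.2, 223.8]
ee_rot: [1.0, -0.003, 0.0, -0.0]
contact_force: [-0.5, 2.8, 1.5]
gripper_width: 10.8
grasp_force: 59.3
```

Emit:
{"fn": "carry_out", "kwargs": {"rows": [[0,0,-0.03,0,0,0,-1],[0,0,-0.1,0,0,0,-1],[0,0,-0.25,0,0,0,-1],[0,0,-0.42,0,0,0,-1],[0,0,-0.6,0,0,0,-1],[0,0,-0.75,0,0,0,-1],[0,0,-0.8,0,0,0,-1],[0,0,-0.8,0,0,0,-1],[0,0,-0.8,0,0,0,-1]]}}

```text
clock: 6.58
position: [492.7, -167.3, 382.0]
ee_rot: [1.0, -0.004, -0.002, -0.0]
contact_force: [-0.3, -0.1, -4.5]
gripper_width: 11.0
grasp_force: 58.8
```

```bash
python3 - <<'E'
from h import *
s=arm.read_state(); print(s)
im,d,w=snap("top","top2"); im2,_,_=snap("side","side2")
cv2.imwrite("pics/s2.png",np.hstack([im2[200:480,260:500],im[140:420,200:520]])[...,::-1])
E
```

```text
{'clock': 6.575, 'joints': array([-1.53272958e-02,  2.26512636e-01, -2.79994493e-01, -7.40100297e-04,
       -1.06777247e+00,  1.57940753e+00]), 'joint_vel': array([ 0.00121065,  0.00717221,  0.00066954,  0.00369826, -0.0001572 ,
       -0.00029082]), 'joint_efforts': array([ 2.52084821e-03, -3.27137876e+01,  1.96615559e+01,  4.60969046e+00,
        1.03580338e-02,  1.23088705e-05]), 'position': array([ 492.70973494, -167.29061948,  382.0411801 ]), 'ee_rot': array([ 9.99992176e-01, -3.53698993e-03, -1.73763463e-03, -3.44722793e-04]), 'contact_force': array([-0.27013418, -0.06041861, -4.47248607]), 'wrist_torque': array([-0.05869784,  0.04460212, -0.0504071 ]), 'grasp_force': 58.75255107879639, 'gripper_width': 11.031896918773223}[ WARN:0@3.062] global loadsave.cpp:1063 imwrite_ Unsupported depth image for selected encoder is fallbacked to CV_8U.
```

View pics/s2.png

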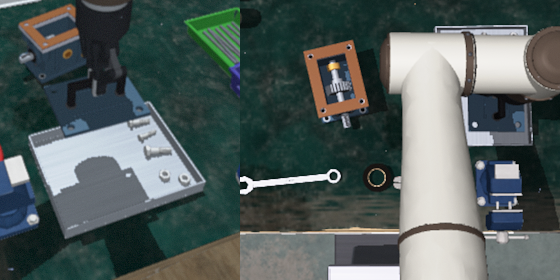

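The cover hangs level in the grip, clear of the tray, and the bolts and nuts are undisturbed. I'm carrying it to the case.

Emit:
{"fn": "carry_out", "kwargs": {"rows": [[0.01,-0.07,0,0,0,0,-1],[0.03,-0.2,0,0,0,0,-1],[0.05,-0.37,0,0,0,-0.015,-1],[0.08,-0.54,0,0,0,-0.03,-1],[0.11,-0.71,0,0,0,-0.045,-1],[0.13,-0.85,0,0,0,-0.06,-1],[0.14,-0.93,0,0,0,-0.07,-1],[0.14,-0.95,0,0,0,-0.075,-1],[0.14,-0.95,0,0,0,-0.075,-1]]}}

```text
clock: 7.8
position: [522.3, 22.3, 383.6]
ee_rot: [0.993, 0.114, -0.0, 0.0]
contact_force: [-0.3, 1.1, -4.6]
gripper_width: 10.5
grasp_force: 58.8
```

```bash
cat >> h.py <<'E'
from scipy.spatial.transform import Rotation as Ro
def delta(p,yaw):
    s=arm.read_state(); R=Ro.from_quat(s["ee_rot"]); 
    t=Ro.from_euler("z",yaw,degrees=True)*Ro.from_quat([1,0,0,0])
    print("pos",s["position"].round(2),"rv from ideal deg",np.degrees((R*t.inv()).as_rotvec()).round(2))
    print("shift",(R.inv().apply(np.array(p)-s["position"])/200).round(4),"turn",((R.inv()*t).as_rotvec()/np.pi).round(4))
E
python3 -c "
from h import *
delta([536,137.4,382],13.15)"
```

```text
pos [522.32  22.26 383.55] rv from ideal deg [-0.02  0.04 -0.04]
shift [ 0.1972 -0.5452  0.0075] turn [ 0.      0.0002 -0.0002]
```

Emit:
{"fn": "carry_out", "kwargs": {"rows": [[0.02,-0.06,0.007,0,0,0,-1],[0.06,-0.16,0.007,0,0,0,-1],[0.11,-0.3,0.007,0,0,0,-1],[0.16,-0.43,0.007,0,0,0,-1],[0.19,-0.52,0.007,0,0,0,-1],[0.197,-0.545,0.007,0,0,0,-1],[0.197,-0.545,0.007,0,0,0,-1],[0.197,-0.545,0.007,0,0,0,-1]]}}

```text
clock: 8.8
position: [536.0, 137.0, 382.3]
ee_rot: [0.993, 0.114, -0.0, 0.0]
contact_force: [-1.2, -0.5, -4.2]
gripper_width: 10.8
grasp_force: 58.8
```

```bash
python3 - <<'E'
from h import *
delta([536,137.4,340],13.15)
im,d,w=snap("top","top3"); im2,d2,w2=snap("side","side3")
c=im2[140:340,220:420].astype(np.uint8); a=cv2.resize(c,(400,400),interpolation=cv2.INTER_CUBIC)
b=cv2.resize(im[140:300,220:380].astype(np.uint8),(400,400),interpolation=cv2.INTER_CUBIC)
cv2.imwrite("pics/s3.png",np.hstack([a,b])[...,::-1])
def box(n,m):
    p=w3[m]; r=cv2.minAreaRect(p[:,:2].astype(np.float32)); print(n,len(p),np.round(r[0],1),np.round(r[1],1),round(r[2],2),np.percentile(p[:,2],[5,50,95]).round(1))
for w3,i,dd in [(w,im,d),(w2,im2,d2)]:
    R,B=i[...,0],i[...,2]
    m=(dd>0)&(B>R+20)&(abs(w3[...,2]-187)<12)&(abs(w3[...,0]-536)<100)&(abs(w3[...,1]-137)<100)
    n,l,s,_=cv2.connectedComponentsWithStats(m.astype(np.uint8)); box("plate",m)
    p=w3[m]; A=np.c_[p[:,:2]-[536,137],np.ones(len(p))]; q=np.linalg.lstsq(A,p[:,2],rcond=None)[0]; print("plane",q.round(4))
E
```

```text
pos [535.98 136.96 382.31] rv from ideal deg [-0.02  0.02 -0.07]
shift [ 0.0007 -0.0022  0.2115] turn [ 0.0001  0.0001 -0.0004]
plate 1596 [520.5 132.8] [109.4 104.1] 13.06 [184.7 188.3 192. ]
plane [-3.100000e-03  1.020000e-02  1.883175e+02]
plate 1650 [534.7 135.1] [142.5 106.2] 13.03 [183.2 187.1 189.1]
plane [-7.000000e-03  2.000000e-02  1.870923e+02]
```

View pics/s3.png

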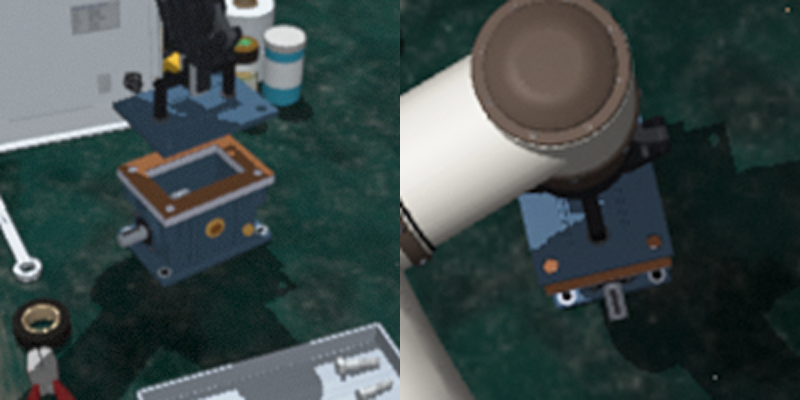

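The picture shows the cover hanging over the case, squarely aligned and level. I'm lowering it part way, lip just above the gasket, and comparing cover and gasket in the same camera.

Emit:
{"fn": "carry_out", "kwargs": {"rows": [[0.001,-0.002,0.04,0,0,0,-1],[0.001,-0.002,0.1,0,0,0,-1],[0.001,-0.002,0.16,0,0,0,-1],[0.001,-0.002,0.2,0,0,0,-1],[0.001,-0.002,0.2,0,0,0,-1],[0.001,-0.002,0.2,0,0,0,-1]]}}

```text
clock: 9.65
position: [536.5, 138.1, 342.6]
ee_rot: [0.993, 0.114, 0.0, -0.0]
contact_force: [0.1, 1.0, -4.9]
gripper_width: 10.9
grasp_force: 58.8
```

```bash
cat > m.py <<'E'
from h import *
import sys
tag,zt=sys.argv[1],float(sys.argv[2])
delta([536,137.4,314.8],13.15)
snap("top","top"+tag); snap("side","side"+tag)
def box(n,w,m):
    n_,l,s,_=cv2.connectedComponentsWithStats(cv2.morphologyEx(m.astype(np.uint8),cv2.MORPH_CLOSE,np.ones((3,3)))); m=m&(l==1+s[1:,4].argmax())
    p=w[m]; r=cv2.minAreaRect(p[:,:2].astype(np.float32)); print(n,len(p),np.round(r[0],1),np.round(r[1],1),round(r[2],2),np.percentile(p[:,2],[5,50,95]).round(1))
for c in ["top","side"]:
    for t,z0,k in [("0",102,-1),(tag,zt,1)]:
        z=np.load(f"{c}{t}.npz"); w=z["w"]; i=z["im"].astype(int)
        box(c+t,w,(z["d"]>0)&(k*(i[...,2]-i[...,0])>20)&(abs(w[...,2]-z0)<5)&(abs(w[...,0]-536)<100)&(abs(w[...,1]-137)<100))
E
python3 m.py 4 147
```

```text
pos [536.47 138.12 342.62] rv from ideal deg [ 0.01 -0.05 -0.02]
shift [-0.0032  0.003   0.1391] turn [ 0.     -0.0003 -0.0001]
top0 1985 [536.3 136.8] [141.1 104. ] 12.95 [ 98.7 102.3 106. ]
top4 1354 [502.  129.9] [ 69.6 103.2] 13.1 [144.9 148.3 151.3]
side0 1105 [535.6 136.8] [143.5 107.5] 13.35 [ 99.5 101.6 103.4]
side4 1566 [535.3 136.9] [142.5 107.5] 12.78 [144.1 147.6 149.6]
```

Emit:
{"fn": "carry_out", "kwargs": {"rows": [[-0.001,0.002,0.02,0,0,0,-1],[-0.001,0.002,0.05,0,0,0,-1],[-0.001,0.002,0.08,0,0,0,-1],[-0.001,0.002,0.11,0,0,0,-1],[-0.001,0.002,0.13,0,0,0,-1],[-0.001,0.002,0.138,0,0,0,-1],[-0.001,0.002,0.138,0,0,0,-1],[-0.001,0.002,0.138,0,0,0,-1],[-0.001,0.002,0.138,0,0,0,-1]]}}

```text
clock: 10.88
position: [536.2, 137.6, 314.9]
ee_rot: [0.993, 0.114, 0.0, -0.0]
contact_force: [0.1, -0.0, -4.2]
gripper_width: 10.7
grasp_force: 58.9
```

```bash
python3 m.py 5 120; python3 - <<'E'
from h import *
print([arm.read_state()[k] for k in ("contact_force","wrist_torque")])
a=np.load("side5.npz")["im"][190:300,260:370]; b=np.load("top5.npz")["im"][170:280,240:350]
cv2.imwrite("pics/s5.png",np.hstack([cv2.resize(q,(400,400),interpolation=cv2.INTER_CUBIC) for q in (a,b)])[...,::-1])
E
```

```text
pos [536.17 137.6  314.93] rv from ideal deg [ 0.01 -0.02 -0.03]
shift [-0.0011  0.0008  0.0007] turn [-0.     -0.0001 -0.0002]
top0 1985 [536.3 136.8] [141.1 104. ] 12.95 [ 98.7 102.3 106. ]
top5 1315 [501.1 129.1] [ 68.5 103.4] 13.86 [117.2 120.8 124. ]
side0 1105 [535.6 136.8] [143.5 107.5] 13.35 [ 99.5 101.6 103.4]
side5 1500 [535.2 136.2] [142.2 107. ] 13.04 [117.2 119.8 121.8]
[array([-0.4283334 , -0.31503883, -3.9700405 ]), array([ 0.0313771 , -0.00948754, -0.04817295])]
```

View pics/s5.png

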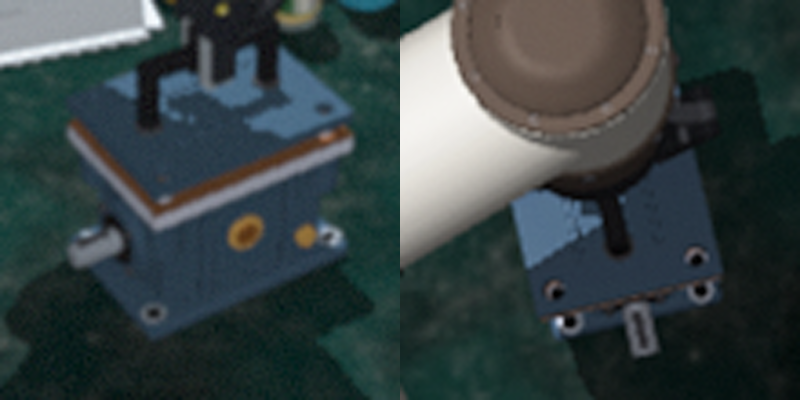

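The cover hangs level over the case with its lip in the opening. Its holes sit over the threads, visible at about (557,292) and (697,258), and the wrist carries only the cover's weight. Handing in.

```bash
python3 -c "
from bench import arm
print(arm.job_done())"
```

```text
the job is handed in; nothing more can be done
None
```

I handed the job in with the cover still held by its handle, level over the gear case: lip inside the opening, plate about 10 mm above the gasket, holes over the threads to within about 1 mm by the cameras, and nothing touching the gasket (the wrist feels only the cover's weight).

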